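# Load two ring gauges into a spring stack magazine

## Task

Load the two ring gauges into the spring-loaded stack magazine one at a time: first the red-plugged ring, then the green-plugged ring on top of it. Lay each ring flat in the mouth between the guide posts and press it down against the spring follower until it is wholly below the two side catches and they snap back over it and hold it there. Leave the plug gauge, the V-block and the white can where they are.

Things in the scene. Friction and masses are not known exactly. Their poses are not given: they have to be found in the camera images.
- magazine: Stack magazine, fixed to the desk; origin on the stack axis at desk level, z up. Base 124 (x) by 84 (y) by 10 mm high. Four steel guide posts, 8 mm thick, at x = +/-24.0, y = +/-15.4 mm, pointed tops 90 mm above the desk, leave 1.5 mm all round a ring. Between them a brass follower plate on a coil spring. Sides +y and -y are open for fingers (40 mm between posts).
- magazine_mouth (a point): Point on the stack axis, 66 mm above the desk, level with the flat underside of the catches. A ring laid in the mouth rests with its underside about 7 mm above this point. A caught ring's top face is at this height (the spring holds it up against the catches), a ring below it 16 mm lower. To catch a ring, press its top face 1 to 3 mm below this point.
- catch_far_nose (a point): Nose of the sliding steel catch at the magazine's +x side (an equal one is at -x), 19.5 mm from the axis: 14 mm wide, overlaps a ring by 3.5 mm, flat below, above it a 60 degree steep ramp up to 76 mm over the desk. A ring pressed from above pushes the catches outward (1.2 N each, 1.6 N open); they snap back over its top. Their grey blocks, 34 to 46 mm from the axis, are 77.5 mm high.
- follower (a joint): How far the follower plate is pressed down, m: 0 empty (its top face 7 mm above the catch underside), about 0.023 with one ring caught, about 0.039 with two, stop at 0.044. Spring force 3 N at 0 and 0.15 N more for each mm; pressing a ring through takes 8 to 20 N in all.
- ring_red_center (a point): Centre (half-way up) of the ring gauge with the red plug: steel ring with a knurled rim, 46 mm in diameter, 16 mm high, 0.16 kg, lying flat on the desk; its bore is closed by a red plug 29 mm in diameter, practically flush with both faces: press anywhere near the middle. z is the ring's axis.
- ring_green_center (a point): Centre (half-way up) of the ring gauge with the green plug: the same ring, 46 mm in diameter, 16 mm high, 0.16 kg, with a green plug.
- plug_gauge: Bystander: black-handled plug gauge 108 mm long, 16 mm high, lying on the desk; origin under its centre, on the desk.
- v_block: Bystander: grey steel V-block 45 x 40 x 36 mm high; origin under its centre.
- objective_can: Bystander: white screw can, 47 mm in diameter, 52 mm high; origin under its centre.
Things that resemble listed ones, but are neither listed nor needed, are in the scene too. What is shaped like the part that bears ring_green_center but blue or orange is not meant.

How it is judged:
On the way:
1. the red-plugged ring is caught below the catches while the green-plugged ring is still out of the magazine (z of ring_red_center in the frame of magazine_mouth below -0.007 m and horizontal distance between ring_red_center and magazine_mouth below 0.004 m and value of joint follower between 0.0205 and 0.029 m and horizontal distance between ring_green_center and magazine_mouth above 0.05 m), for 0.2 s.
At the end, for the whole second after the job is handed in: Both rings lie flat in the magazine below the catches, red under green, within 4 mm of the stack axis (the green ring's centre 7 to 12 mm below the catch underside, the red one's more than 22.5 mm below), the follower held down 36 to 42.5 mm and at rest (z of ring_green_center in the frame of magazine_mouth between -0.012 and -0.007 m and z of ring_red_center in the frame of magazine_mouth below -0.0225 m and horizontal distance between each of ring_green_center, ring_red_center and magazine_mouth below 0.004 m and angle between ring_green_center's own z axis and vertical below 0.1 rad and value of joint follower between 0.036 and 0.0425 m and velocity of joint follower between -0.01 and 0.01 m/s); the robot touches nothing.
It fails at once if the plug gauge is moved more than 25 mm (distance of plug_gauge from where it was at the start of the episode above 0.025 m).
It fails at once if the V-block is moved more than 25 mm (distance of v_block from where it was at the start of the episode above 0.025 m).
It fails at once if the white can is moved more than 25 mm (distance of objective_can from where it was at the start of the episode above 0.025 m).
It also fails if it takes over 67 s, if anything falls off the work surface, if the arm or the gripper's body presses on something with over 40 N, if the wrist force passes 120 N, or if a joint passes its speed limit or range.

## Robot

A 6-joint arm with a two-finger parallel gripper is mounted at the origin on a cart in front of the work surface, level with it; the furniture and walls round the work are solid. World frame = base frame: x ahead of the robot, y to its left, z up, the work surface at z = 0. Lengths are in m, angles in rad, forces in N, time in s.
With the tool pointing down it reaches from about 0.35 to 0.8 m from the base axis. Payload 7.3 kg.
Tool frame: the origin (TCP) lies between the finger pads; the fingertips stand 25 mm ahead of it and the grasp point (between the pads) lies 6 mm ahead of it (r.tip_extent is the distance from the TCP to the fingertips, in m); z points along the fingers, y is the direction in which the jaws open and shut (so a half turn about z gives the same grasp; the last joint's range is limited). The gripper opens to 85 mm and grips with 20 to 120 N. Pads are 22 mm wide; open, the fingers measure 114 mm over their backs; the gripper's body (76 mm by 85 mm) begins 54 mm behind the grasp point. The pads swing forward as they close: fully open they stand 13 mm farther back than shut.
Start: joints at [-1.322, 0.342, 1.524, -0, 1.275, -0.146], TCP at [0.202, -0.485, 0.256] pointing down, gripper open.
Joint ranges: [-2.53, 2.53], [-0.77, 2.02], [0.04, 2.7], [-1, 4.14], [0.28, 2.66], [-3.11, 3.11]. Speed limits (rad/s): [2.57, 2.57, 3.14, 3.14, 3.14, 3.14].

## Interface

Orientations are given as a unit quaternion [x, y, z, w].
In Python, from workcell import r, command_gripper, optics gives the robot as it stands. The module is installed in compiled form; this text tells all that it offers. Calls block until the motion is done:
- r.reach(position, orientation): joint-space move of the TCP to a pose.
- r.move_straight(position, orientation=None, speed=0.15, max_force=None): straight line of the TCP; orientation=None keeps the orientation; speed is the mean speed in m/s. With max_force (N) it stops when the force on the tool has changed by that much, and returns True; else False.
- r.movej(angles): joint-space move.
- command_gripper(opening, force=None): finger opening in m; force is the grip in N (None keeps the last); returns when the fingers have stopped.
- r.hold(seconds).
- r.solve_ik(position, orientation): joint angles nearest the present ones, or None.
- r.read_state(): the state.
- optics.get_image(name): name is "side" or "top"; returns (picture, depth): 400x640x3 uint8, red, green, blue; 400x640 float32, m along the optical axis (not along the pixel's ray), 0 where there is no reading.
- optics.camera_model(name): a dict with "K" (3x3 intrinsics, pixels), "k1" (the pictures are not rectified: a ray, as slopes to the right and down, at radius r is drawn at 1 + k1 r^2 times it, then the intrinsics apply), "R" (3x3) and "t" (3): a world point X has camera coordinates R X + t. Camera axes: x right, y down, z forward; pixel columns grow to the right and rows downward; lengths in m; the calibration is good to about 2 mm. A picture is of the moment at which its call begins. camera_model takes no time and is no camera call.
A pose or a line that the arm cannot do raises r.PlanningError and nothing moves.
- r.finish_job(): hands the job in, once; it reports no verdict.
The state is a dict: "time_s": time; "joint_positions": joint angles; "dq": joint speeds; "tau": joint torques, N m; "eef_pos": TCP position; "eef_rot": TCP orientation; "contact_force": force on the tool from outside, world axes, zero at the start; "torque": the same for the moment, N m; "grip_width": finger opening in m.
Only numpy, scipy, OpenCV 4.12 (cv2) and the standard library are available. Lean on these libraries where they do the work, as an engineer would, in place of code of your own. Each camera call takes 0.05 s, during which the arm holds its last target. There are 200 camera calls.

## Working session

There is one attempt and no reset: what is moved stays moved. The work goes in short steps, each a Python script; the robot and the scene stay as the last script left them, time stands still between calls to the robot, and variables do not carry over. Pictures are saved under pics/ and viewed, about 8 in all and at most 12, crops included, and the job is handed in when it is done.

```bash
mkdir -p pics; ls
python3 - <<'E'
from workcell import r,command_gripper,optics
import cv2,numpy as np
for n in("top","side"):
    im,d=optics.get_image(n); cv2.imwrite(f"pics/{n}0.png",im[:,:,::-1]); np.savez(f"{n}0.npz",im=im,d=d)
    m=optics.camera_model(n); print(n,np.round(m["K"],1).tolist(),m["k1"],np.round(m["R"],3).tolist(),np.round(m["t"],3))
print(r.read_state(),r.tip_extent)
E
```

```text
pics
top [[498.6, 0.0, 319.7], [0.0, 498.6, 211.1], [0.0, 0.0, 1.0]] -0.025901388383254734 [[0.026, -1.0, 0.015], [-0.994, -0.027, -0.11], [0.111, -0.012, -0.994]] [-0.062  0.515  1.08 ]
side [[454.8, 0.0, 323.4], [0.0, 454.8, 197.2], [0.0, 0.0, 1.0]] 0.024104646229316035 [[-0.835, -0.551, 0.007], [-0.208, 0.304, -0.93], [0.51, -0.777, -0.368]] [0.389 0.194 0.756]
{'time_s': 0.1, 'joint_positions': array([-1.32200819e+00,  3.42680229e-01,  1.52491744e+00,  6.48562035e-06,
        1.27539519e+00, -1.45983052e-01]), 'dq': array([ 0.00057412, -0.0014278 , -0.00061098, -0.00138272,  0.00035395,
       -0.00043395]), 'tau': array([ 3.05271773e-03, -4.34448302e+01, -2.46490484e+01,  3.27121370e-07,
        4.68231839e-03,  5.82934767e-08]), 'eef_pos': array([ 0.20186453, -0.48429451,  0.25568273]), 'eef_rot': array([ 9.80582575e-01,  1.96105387e-01, -3.28736128e-05, -6.99337178e-04]), 'contact_force': array([-0.7570113 , -0.37629082, -0.34837886]), 'torque': array([-0.02132116, -0.00647588,  0.03395058]), 'grip_width': 0.08544603346682544} 0.025
```

View pics/top0.png

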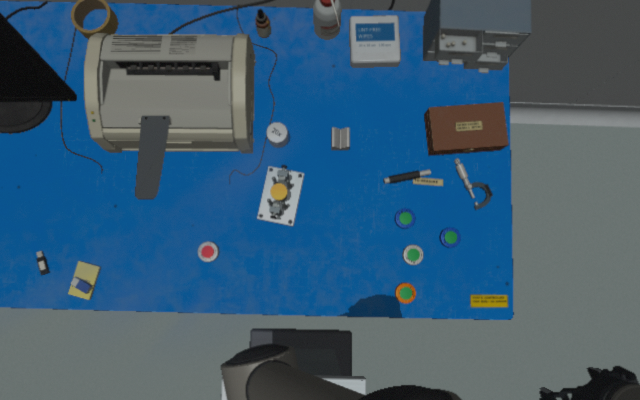

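View pics/side0.png

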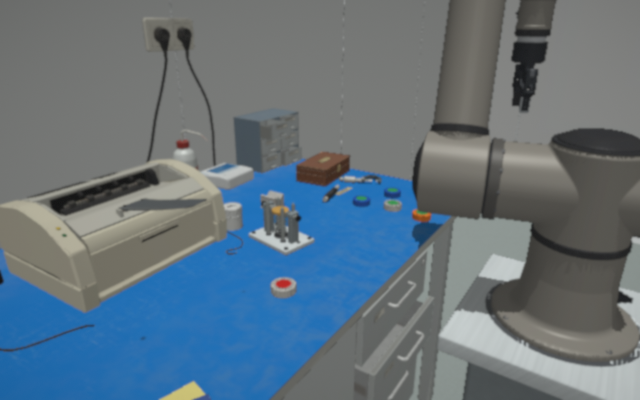

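```bash
cat > h.py <<'E'
import cv2,numpy as np
from workcell import r,command_gripper,optics
def plane(n,px,z):
    m=optics.camera_model(n); R,t=np.array(m["R"]),np.array(m["t"])
    u=cv2.undistortPoints(np.float64(px).reshape(-1,1,2),np.array(m["K"]),np.array([m["k1"],0,0,0.]))[:,0]
    d=np.c_[u,np.ones(len(u))]@R; c=-R.T@t
    return c+d*((z-c[2])/d[:,2])[:,None]
def proj(n,X):
    m=optics.camera_model(n)
    return cv2.projectPoints(np.float64(X).reshape(-1,1,3),cv2.Rodrigues(np.array(m["R"]))[0],np.array(m["t"]),np.array(m["K"]),np.array([m["k1"],0,0,0.]))[0][:,0]
def blobs(im,lo,hi,amin=20,box=None):
    hsv=cv2.cvtColor(im,cv2.COLOR_RGB2HSV); k=cv2.inRange(hsv,np.array(lo),np.array(hi))
    if box is not None:
        b=np.zeros_like(k); x0,y0,x1,y1=box; b[y0:y1,x0:x1]=255; k&=b
    n,l,s,c=cv2.connectedComponentsWithStats(k)
    return [(c[i],s[i,4],l==i) for i in range(1,n) if s[i,4]>=amin]
def fitc(b):  # centre of contour's min enclosing ellipse
    c=max(cv2.findContours(b[2].astype(np.uint8),cv2.RETR_EXTERNAL,cv2.CHAIN_APPROX_NONE)[0],key=len)
    return cv2.fitEllipse(cv2.convexHull(c))
def snap(n,tag):
    im,d=optics.get_image(n); cv2.imwrite(f"pics/{n}{tag}.png",im[:,:,::-1]); return im,d
E
python3 - <<'E'
from h import *
T=np.load("top0.npz");S=np.load("side0.npz")
for n,im,gb,rb,mb,wb in(("top",T["im"],(380,190,480,320),(180,230,240,270),(255,160,310,230),(250,160,312,230)),("side",S["im"],(340,180,440,225),(260,270,310,305),(250,180,315,255),(240,190,320,255))):
    for nm,lo,hi,z,bx in(("green",(45,80,60),(85,255,255),.016,gb),("redA",(0,120,80),(8,255,255),.016,rb),("redB",(172,120,80),(179,255,255),.016,rb),("brass",(12,90,100),(28,255,255),.073,mb)):
        for b in blobs(im,lo,hi,8,bx): print(n,nm,b[0].round(1),b[1],plane(n,b[0],z)[0].round(4))
    for b in blobs(im,(0,0,140),(179,60,255),100,wb):
        c=max(cv2.findContours(b[2].astype(np.uint8),cv2.RETR_EXTERNAL,cv2.CHAIN_APPROX_NONE)[0],key=len)
        P=plane(n,c[:,0],.01)[:,:2]; print(n,"base",b[1],cv2.minAreaRect(P.astype(np.float32)))
    b=blobs(im,(0,0,130),(179,70,255),60,rb)
    for x in b: e=fitc(x); print(n,"redring rim",x[1],e,plane(n,e[0],.012)[0].round(4))
a=cv2.resize(T["im"][155:310,250:480],None,fx=3.4,fy=3.4,interpolation=cv2.INTER_CUBIC)
cv2.imwrite("pics/crop1.png",a[:,:,::-1])
E
```

```text
top green [405.2 217.8] 113 [ 0.508  -0.2418  0.016 ]
top green [450.5 236.7] 114 [ 0.4679 -0.3443  0.016 ]
top green [413.  254.4] 120 [ 0.4261 -0.26    0.016 ]
top green [405.6 292.8] 114 [ 0.3409 -0.2439  0.016 ]
top redB [207.2 251.2] 103 [0.4213 0.1992 0.016 ]
top brass [278.6 191.1] 226 [0.5521 0.0409 0.073 ]
top base 1063 ((0.551776111125946, 0.04183177649974823), (0.08260630816221237, 0.12375267595052719), 79.9590072631836)
top redring rim 178 ((207.1511993408203, 251.4326934814453), (19.15068817138672, 19.694334030151367), 13.137855529785156) [0.4209 0.2001 0.012 ]
side green [392.3 189.5] 15 [ 0.4637 -0.3405  0.016 ]
side green [360.8 197.9] 22 [ 0.505  -0.2371  0.016 ]
side green [392.1 201.8] 27 [ 0.4252 -0.2586  0.016 ]
side green [420.8 211.9] 17 [ 0.3393 -0.2388  0.016 ]
side redA [283.  283.3] 92 [0.419  0.2011 0.016 ]
side brass [276.5 209.9] 66 [0.5515 0.0527 0.073 ]
side brass [284.9 209.1] 17 [0.5393 0.0391 0.073 ]
side base 594 ((0.5455549359321594, 0.04785216972231865), (0.08573208749294281, 0.12603014707565308), 79.89817810058594)
side redring rim 183 ((282.9023742675781, 284.48187255859375), (14.907387733459473, 24.974618911743164), 86.0000991821289) [0.4209 0.1992 0.012 ]
```

View pics/crop1.png

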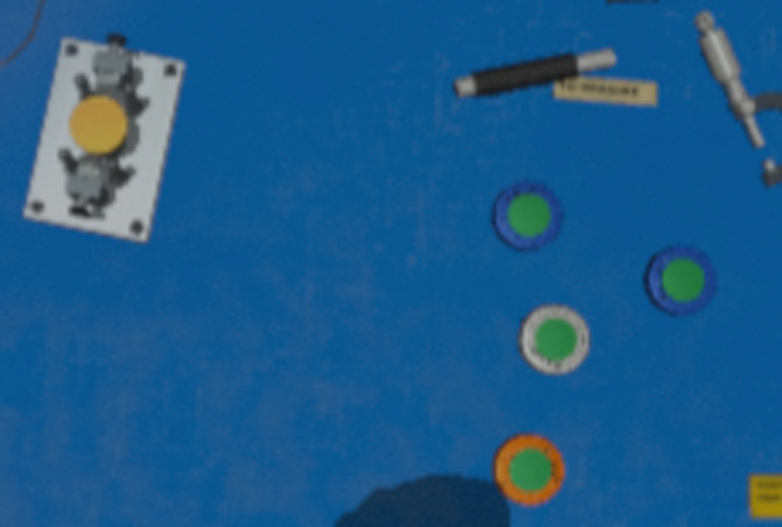

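```bash
cat >> h.py <<'E'
from scipy.spatial.transform import Rotation as Ro
def q(a):  # tool down, jaws along world angle a (deg)
    a=np.radians(a); y=np.array([np.cos(a),np.sin(a),0]); z=np.array([0,0,-1.])
    return Ro.from_matrix(np.c_[np.cross(y,z),y,z]).as_quat()
def qbest(p,a):
    j0=r.read_state()["joint_positions"]; o=[]
    for b in(a,a+180):
        s=r.solve_ik(p,q(b))
        if s is not None: o.append((abs(np.array(s)-j0).max(),b))
    return q(min(o)[1]),min(o)
def st(): 
    s=r.read_state(); print(round(s["time_s"],2),s["eef_pos"].round(4),"F",s["contact_force"].round(1),"w",round(s["grip_width"],4)); return s
def pick(x,y,axes,zg=.027):
    command_gripper(.062,30)
    qq,i=qbest([x,y,.15],axes[0]); print(i); r.reach([x,y,.10],qq)
    for k,a in enumerate(axes):
        if k:
            command_gripper(.062); r.move_straight([x,y,.06]); qq,i=qbest([x,y,.06],a); print(i); r.reach([x,y,.06],qq)
        print("hit",r.move_straight([x,y,zg],speed=.12,max_force=15)); command_gripper(.03,30 if k==len(axes)-1 else 20); st()
    r.move_straight([x,y,.16],speed=.25); st()
E
python3 - <<'E'
from h import *
pick(.4208,.1998,(-10,80))
snap("side","1")
im=cv2.imread("pics/side1.png")[150:330,200:440]; cv2.imwrite("pics/crop2.png",cv2.resize(im,None,fx=3.2,fy=3.2,interpolation=cv2.INTER_CUBIC))
E
```

```text
(np.float64(1.6005216767430608), -10)
hit False
4.12 [0.4212 0.2    0.028 ] F [-1.5  0.1  6.7] w 0.0442
(np.float64(1.5707722033713325), 80)
hit False
6.94 [0.4213 0.1999 0.0279] F [-1.8 -1.2  7.2] w 0.0433
7.62 [0.4201 0.1996 0.1592] F [-0.2  0.2 -1.6] w 0.0434
```

View pics/crop2.png

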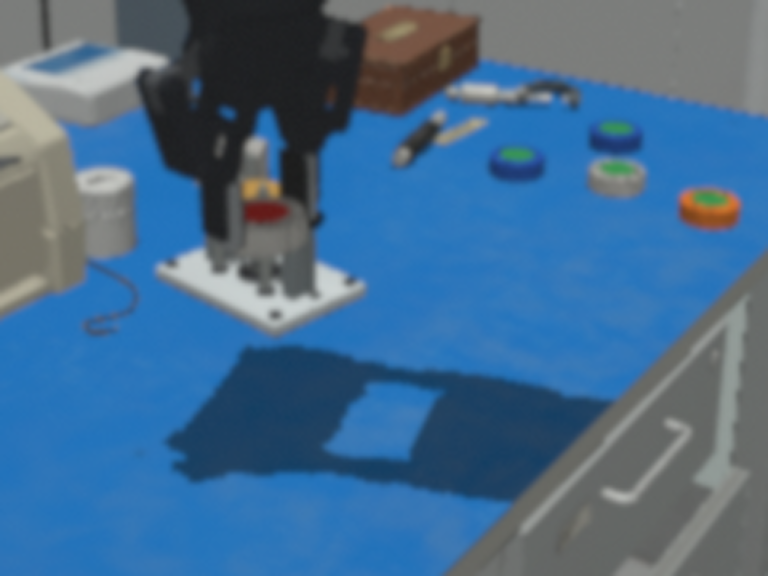

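Run:
```python
from h import *
s=st(); im,_=optics.get_image("side")
def red(im):
    b=max(blobs(im,(170,90,40),(179,255,255),8)+blobs(im,(0,120,40),(8,255,255),8,(200,150,320,260)),key=lambda b:b[1]); return b
b=red(im); print(b[0],b[1],plane("side",b[0],s["eef_pos"][2]-.0279+.016))
M=[.552,.0413]
r.reach([*M,.16],q(80)); r.move_straight([*M,.123],speed=.15); r.hold(.2); s=st()
im,_=snap("side","2"); b=red(im); print(b[0],b[1],plane("side",b[0],s["eef_pos"][2]-.0279+.016))
im=im[150:270,210:340,::-1]; cv2.imwrite("pics/crop3.png",cv2.resize(im,None,fx=5,fy=5,interpolation=cv2.INTER_CUBIC))
```

```text
7.67 [0.4198 0.1995 0.1585] F [ 0.1  0.4 -1.8] w 0.0433
[282.57377049 216.1147541 ] 61 [[0.41662034 0.20012303 0.14663321]]
9.16 [0.5525 0.0416 0.1241] F [ 0.4  0.6 -1.5] w 0.0432
[279.72 191.92] 25 [[0.54791296 0.04434408 0.11222285]]
```

View pics/crop3.png

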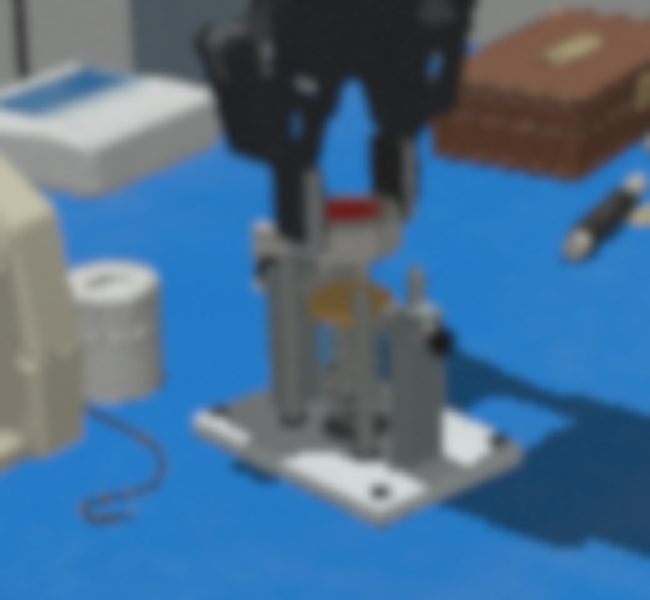

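Run:
```python
from h import *
im=cv2.imread("pics/side2.png")[:,:,::-1].copy()
p=proj("side",[[.5525,.0416,.1121],[.5525,.0416,.073],[.5625,.0416,.073],[.5525,.0516,.073]]);print(p.round(2))
bs=blobs(im,(10,70,60),(30,255,255),8,(265,200,295,222))
for b in bs:
    ys,xs=np.where(b[2]); print(b[0],b[1],xs.min(),xs.max(),ys.min(),ys.max())
T=np.load("top0.npz")["im"]
b=max(blobs(T,(12,90,100),(28,255,255),8,(255,160,310,230)),key=lambda b:b[1]);e=fitc(b);print(e,plane("top",e[0],.073))
```

```text
[[278.83 191.15]
 [279.36 208.14]
 [275.72 207.12]
 [276.42 209.65]]
[276.46969697 210.27272727] 66 272 280 206 215
[284.90909091 209.63636364] 11 284 286 208 211
((278.6580810546875, 191.2073974609375), (16.259632110595703, 17.296537399291992), 167.798828125) [[0.55194907 0.04089349 0.073     ]]
```

Run:
```python
from h import *
M=[.552,.0411]
r.move_straight([*M,.123]); 
print(r.move_straight([*M,.1025],speed=.03,max_force=6)); r.hold(.2); s=st()
print(s["torque"].round(2))
```

```text
False
10.49 [0.5521 0.0411 0.1027] F [ 0.4 -0.7 -1.3] w 0.0431
[0.01 0.02 0.03]
```

```bash
cat >> h.py <<'E'
def press(M):
    command_gripper(.066); r.move_straight([*M,.165],speed=.2); command_gripper(0,40); r.hold(.1)
    r.move_straight([*M,.130],speed=.15)
    print("contact",r.move_straight([*M,.100],speed=.03,max_force=2.2)); st()
E
python3 - <<'E'
from h import *
press([.552,.0411])
E
```

```text
contact True
13.08 [0.5518 0.0411 0.1108] F [1.  0.1 0.2] w 0.0
```

Run:
```python
from h import *
r.hold(.2); st(); M=[.552,.0411]
for z in (.109,.107,.105):
    print(r.move_straight([*M,z],speed=.03,max_force=10)); r.hold(.1); st()
snap("side","3"); im=cv2.imread("pics/side3.png")[150:270,210:340]; cv2.imwrite("pics/crop4.png",cv2.resize(im,None,fx=5,fy=5,interpolation=cv2.INTER_CUBIC))
```

```text
13.28 [0.5518 0.0411 0.1113] F [0.2 0.3 0.1] w 0.0002
False
13.63 [0.552  0.0411 0.1091] F [-1.  -0.1  3.9] w 0.0001
False
13.98 [0.5524 0.0411 0.1073] F [ 0.5 -1.2  4.3] w -0.0002
False
14.33 [0.5522 0.0411 0.1049] F [0.9 0.1 1.4] w -0.0001
```

View pics/crop4.png

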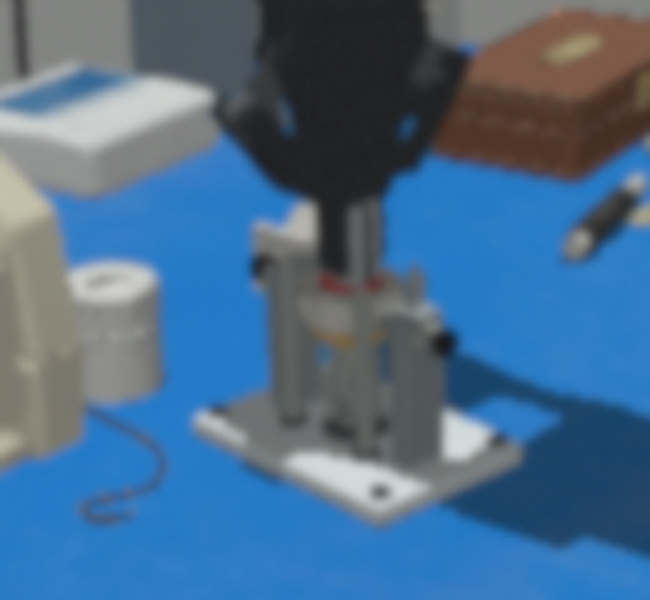

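Run:
```python
from h import *
M=[.552,.0411]
for z in (.100,.096,.093,.090,.0875,.0855):
    print(r.move_straight([*M,z],speed=.04,max_force=35)); r.hold(.1); st()
r.move_straight([*M,.16],speed=.2); r.movej(np.array(r.read_state()["joint_positions"])+[-.5,0,0,0,0,0]); st()
snap("side","4"); T,_=snap("top","4"); b=blobs(T,(165,90,40),(179,255,255),8,(255,160,310,230))
for x in b: print(x[0],x[1],plane("top",x[0],.066))
im=cv2.imread("pics/side4.png")[150:270,210:340]; t=cv2.imread("pics/top4.png")[150:240,245:315]
cv2.imwrite("pics/crop5.png",np.hstack([cv2.resize(i,(390,480),interpolation=cv2.INTER_CUBIC) for i in(im,t)]))
```

```text
False
14.76 [0.5515 0.0411 0.0997] F [ 0.3 -0.1  1.3] w -0.0
False
15.11 [0.5517 0.0411 0.0958] F [-0.8  0.2  1.2] w -0.0003
False
15.46 [0.5518 0.0411 0.0928] F [-0.  -0.4 -0.1] w 0.0001
False
15.81 [0.5519 0.0411 0.0901] F [-0.9 -0.1  3.9] w 0.0004
False
16.16 [0.552  0.0411 0.0877] F [-1.7  0.6  4.2] w -0.0001
False
16.51 [0.552  0.0411 0.0856] F [-1.8  0.4  3.9] w -0.0004
18.1 [ 0.504  -0.2274  0.1589] F [ 0.7  1.1 -0.3] w 0.0003
```

View pics/crop5.png

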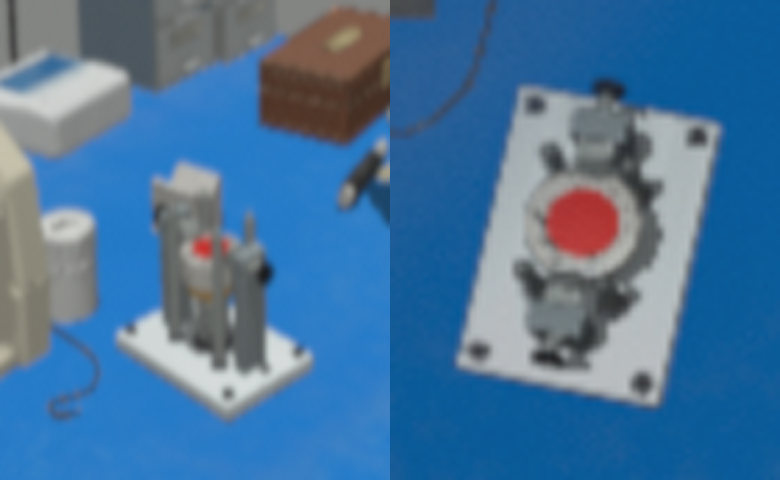

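Run:
```python
from h import *
for n,bx in(("top",(255,160,310,230)),("side",(265,190,300,230))):
    im,d=optics.get_image(n); m=optics.camera_model(n); R,t=np.array(m["R"]),np.array(m["t"])
    b=max(blobs(im,(165,90,40),(179,255,255),5,bx)+blobs(im,(0,120,40),(8,255,255),5,bx),key=lambda b:b[1])
    Z=np.median(d[b[2]]); u=cv2.undistortPoints(np.float64(b[0]).reshape(1,1,2),np.array(m["K"]),np.array([m["k1"],0,0,0.]))[0,0]
    print(n,b[0],b[1],(R.T@(np.r_[u,1]*Z-t)).round(4), plane(n,b[0],.066).round(4),plane(n,b[0],.089).round(4))
    z2=d[np.array([200]),np.array([230])]
```

```text
top [279.17355372 191.37190083] 121 [0.5525 0.0402 0.0673] [[0.5527 0.0403 0.066 ]] [[0.5492 0.0386 0.089 ]]
side [277.38095238 211.42857143] 21 [0.5559 0.0445 0.0655] [[0.5552 0.0454 0.066 ]] [[0.5212 0.0865 0.089 ]]
```

Run:
```python
from h import *
pick(.4258,-.2594,(-10,80),.029)
M=[.552,.0411]
q1,i=qbest([*M,.16],80); print(i)
r.reach([*M,.165],q1); r.move_straight([*M,.125],speed=.15); r.hold(.15); st()
snap("side","5"); im=cv2.imread("pics/side5.png")[150:270,210:340]; cv2.imwrite("pics/crop6.png",cv2.resize(im,None,fx=5,fy=5,interpolation=cv2.INTER_CUBIC))
```

```text
(np.float64(0.933936920254602), -10)
hit False
20.84 [ 0.4262 -0.2597  0.0301] F [-1.6  2.   7.1] w 0.0433
(np.float64(1.5707815965002556), 80)
hit False
23.65 [ 0.4262 -0.2595  0.0299] F [-1.3  1.6  7.2] w 0.0421
24.32 [ 0.4252 -0.259   0.1591] F [ 0.7 -0.1 -1.9] w 0.0423
(np.float64(0.6369244928989137), 80)
26.12 [0.5528 0.0406 0.1262] F [ 1.1  0.5 -1.7] w 0.0423
```

View pics/crop6.png

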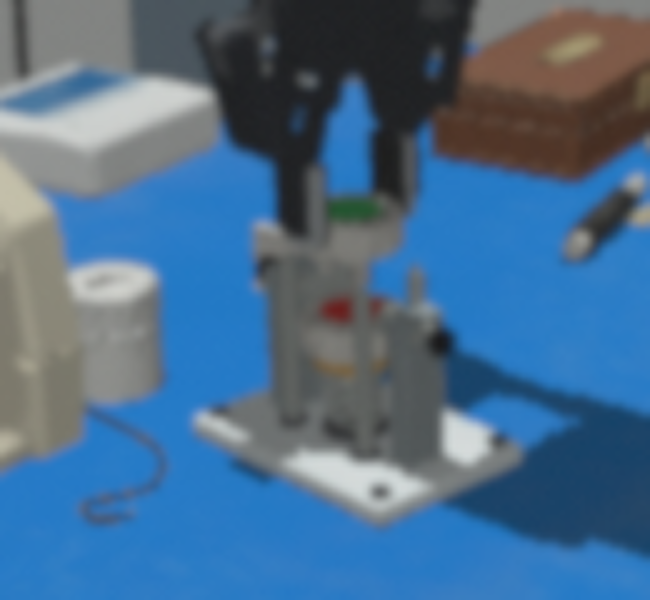

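Run:
```python
from h import *
M=[.552,.0411]
h=r.move_straight([*M,.1045],speed=.03,max_force=6); r.hold(.2); s=st(); print("hit",h)
if not h or s["eef_pos"][2]<.107:
    command_gripper(.066); r.move_straight([*M,.165],speed=.2); command_gripper(0,40); r.hold(.1)
    r.move_straight([*M,.120],speed=.15)
    for z in (.112,.106,.100,.096,.093,.090,.0875,.0858):
        h=r.move_straight([*M,z],speed=.04,max_force=35); r.hold(.1); st()
        if h: break
```

```text
27.21 [0.5521 0.0411 0.1047] F [-0.8 -0.  -1.9] w 0.0423
hit False
29.65 [0.5522 0.0411 0.1123] F [-0.7 -0.1  0.4] w -0.0
30.05 [0.5523 0.0411 0.1062] F [1.3 0.9 1.5] w -0.0001
30.45 [0.5519 0.0411 0.0999] F [0.5 0.2 1.2] w 0.0002
30.8 [0.552  0.0411 0.096 ] F [ 0.3 -0.1  1.7] w -0.0002
31.15 [0.552  0.0411 0.093 ] F [ 0.4 -0.4  2.4] w -0.0001
31.5 [0.552  0.0411 0.0902] F [-0.4 -0.8  4.9] w 0.0004
31.85 [0.552  0.0411 0.0877] F [-0.2 -0.8  5.6] w 0.0
32.2 [0.552  0.0411 0.0861] F [-0.7 -0.1  4.9] w 0.0003
```

Run:
```python
from h import *
M=[.552,.0411]
r.move_straight([*M,.165],speed=.2); r.movej(np.array(r.read_state()["joint_positions"])+[-.5,0,0,0,0,0]); st()
for n,bx in(("top",(255,160,310,230)),("side",(265,190,300,235))):
    im,d=snap(n,"6"); m=optics.camera_model(n); R,t=np.array(m["R"]),np.array(m["t"])
    b=max(blobs(im,(45,80,40),(85,255,255),5,bx),key=lambda b:b[1])
    Z=np.median(d[b[2]]); u=cv2.undistortPoints(np.float64(b[0]).reshape(1,1,2),np.array(m["K"]),np.array([m["k1"],0,0,0.]))[0,0]
    print(n,b[0],b[1],(R.T@(np.r_[u,1]*Z-t)).round(4), plane(n,b[0],.066).round(4))
im=cv2.imread("pics/side6.png")[150:270,210:340]; t=cv2.imread("pics/top6.png")[150:240,245:315]
cv2.imwrite("pics/crop7.png",np.hstack([cv2.resize(i,(390,480),interpolation=cv2.INTER_CUBIC) for i in(im,t)]))
```

```text
33.81 [ 0.5037 -0.2271  0.1635] F [ 0.5 -0.4 -0.5] w 0.0001
top [279.47933884 191.63636364] 121 [0.5519 0.0395 0.0674] [[0.5521 0.0396 0.066 ]]
side [277.61904762 211.57142857] 21 [0.5551 0.0447 0.0654] [[0.5543 0.0457 0.066 ]]
```

View pics/crop7.png

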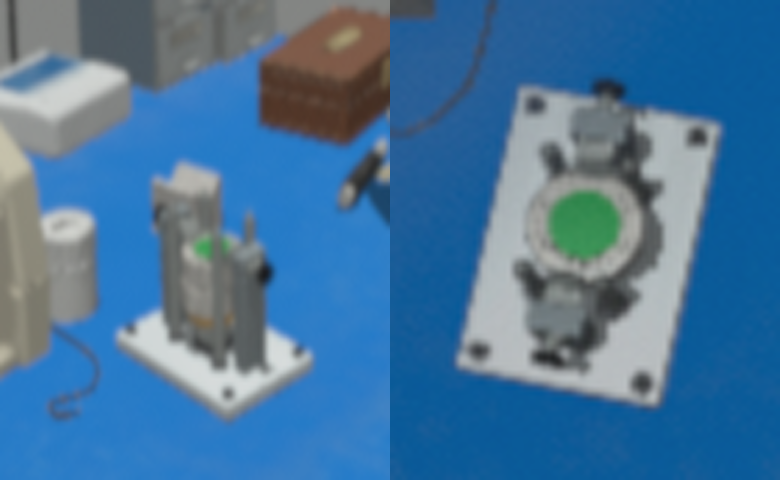

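Run:
```python
import cv2,numpy as np
print(1)
cv2.imwrite("pics/crop8.png",np.hstack([cv2.resize(cv2.imread(f"pics/top{k}.png")[165:218,258:302],(398,480),interpolation=cv2.INTER_CUBIC) for k in(4,6)]))
```

```text
1
```

View pics/crop8.png

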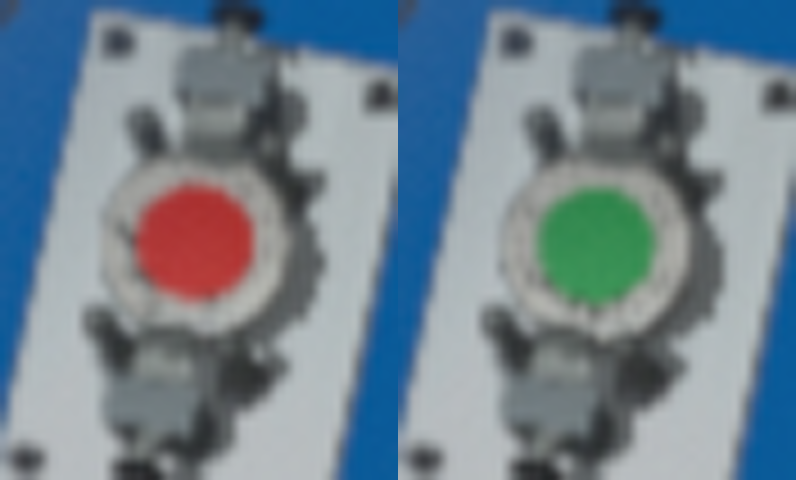

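Run:
```python
from h import *
T0=np.load("top0.npz")["im"]; T6=cv2.imread("pics/top6.png")[:,:,::-1]; T4=cv2.imread("pics/top4.png")[:,:,::-1]
a=np.radians(-10); ds=np.arange(-.050,.0501,.002)
P=proj("top",[[.552+d*np.cos(a),.0411+d*np.sin(a),.072] for d in ds]).astype(np.float32)
f=lambda I:cv2.remap(np.ascontiguousarray(I),P[:,0],P[:,1],cv2.INTER_LINEAR)[:,0].astype(int).mean(1).round().astype(int)
A=[f(x) for x in(T0,T4,T6)]
for row in zip((ds*1000).round().astype(int),*A): print(*row)
im,d=optics.get_image("top"); P6=P.round().astype(int)
m=optics.camera_model("top");R,t=np.array(m["R"]),np.array(m["t"])
u=cv2.undistortPoints(P.astype(np.float64).reshape(-1,1,2),np.array(m["K"]),np.array([m["k1"],0,0,0.]))[:,0]
Z=d[P6[:,1],P6[:,0]]; print(((np.c_[u,np.ones(len(u))]*Z[:,None]-t)@R)[:,2].round(3))
d=np.load("top0.npz")["d"];Z=d[P6[:,1],P6[:,0]]; print(((np.c_[u,np.ones(len(u))]*Z[:,None]-t)@R)[:,2].round(3))
```

```text
-50 105 111 112
-48 105 113 114
-46 110 117 118
-44 114 120 121
-42 115 122 123
-40 115 122 122
-38 114 121 121
-36 110 117 117
-34 110 117 117
-32 121 128 127
-30 129 135 134
-28 126 119 119
-26 111 103 102
-24 92 94 94
-22 81 95 96
-20 83 130 131
-18 100 158 147
-16 120 161 128
-14 130 144 107
-12 130 119 98
-10 130 103 98
-8 130 99 96
-6 129 98 96
-4 128 97 96
-2 129 97 93
0 128 95 92
2 127 94 92
4 126 93 90
6 126 92 89
8 126 91 88
10 126 91 89
12 126 100 101
14 125 125 134
16 125 143 149
18 111 130 129
20 92 104 102
22 86 93 92
24 88 94 94
26 101 107 107
28 118 125 124
30 126 133 133
32 121 129 129
34 104 110 111
36 101 108 108
38 111 117 117
40 111 118 118
42 111 118 118
44 112 119 119
46 111 119 118
48 107 114 114
50 102 107 108
[0.073 0.073 0.078 0.078 0.078 0.074 0.074 0.079 0.077 0.075 0.074 0.072
 0.075 0.074 0.067 0.066 0.068 0.071 0.071 0.067 0.066 0.066 0.069 0.067
 0.069 0.068 0.067 0.066 0.066 0.066 0.067 0.067 0.071 0.065 0.065 0.074
 0.074 0.076 0.076 0.073 0.073 0.074 0.083 0.077 0.076 0.078 0.078 0.078
 0.078 1.131 0.072]
[0.071 0.073 0.076 0.081 0.075 0.078 0.078 0.079 0.078 0.074 0.072 0.073
 0.076 0.078 0.071 0.071 0.075 0.072 0.072 0.072 0.071 0.074 0.07  0.074
 0.075 0.077 0.07  0.072 0.073 0.071 0.073 0.071 0.079 0.075 0.07  0.072
 0.072 0.077 0.077 0.076 0.072 0.072 0.076 0.075 0.08  0.076 0.077 0.078
 0.078 0.07  0.073]
```

```bash
python3 -c "
from h import *
st(); r.finish_job()"
```

```text
33.96 [ 0.5041 -0.2267  0.1639] F [ 0.7 -0.1  0.2] w -0.0002
the job is handed in; nothing more can be done
```

Both rings are in the magazine below the catches, red under green. I handed the job in at about 34 s of the 67 s allowed, with the arm clear of everything. No verdict is reported, so the checks below are my own.

**What I did**
- **Green ring choice:** four parts carry green plugs, at top-view pixels (405,218), (450,237), (413,254) and (406,293). Only the one at (413,254) has a bare steel ring. The other three are blue or orange, and an enlarged crop confirmed this.
- **Each ring:** I squeezed it on the desk in two directions to centre it. I then laid it between the posts without contact and pressed it down with the closed fingertips.

**Last checks**
- **Red:** after its press its top face measured 67 mm high by top-camera depth and 65.5 mm by the side camera, against 66 mm for caught. The green ring was still on the desk then.
- **Green:** after its press its top face also measured 67 and 65 mm.
- **Catches:** along the catch axis the picture brightness closely matches the empty magazine, so both catches look closed over the ring.
- **Bystanders:** the arm never went near the plug gauge, the V-block or the can. I did not re-measure their positions.

**What disagreed**
- **Side-camera position:** it puts the green ring about 3 to 5 mm from where the top camera does. I trusted the top camera (within about 2 mm of the axis), because the side camera sees only part of the plug behind the posts.
- **Press force:** I read at most 4 to 6 N at my stops, below the 8 to 20 N expected. The force signal is noisy and was sampled only there, so I relied on the measured heights.

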